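# Load the mirror carrier through the spectrometer's sprung light flap

## Task

Load the carrier with the white mirror into the spectrometer's dock: set it on the open part of the track with its nose towards the instrument, slide it along the track so that it pushes through the sprung red flap, and press it home against the yellow buffer of the stop with a steady push of about 10 newtons, held for about half a second; 18 newtons on the stop would put it out of adjustment. Let go and leave it there, resting against the buffer with the flap sprung shut behind it, and leave the amber carrier where it is.

Things in the scene. Friction and masses are not known exactly. Their poses are not given: they have to be found in the camera images.
- carrier_white: The carrier to load, 0.25 to 0.5 kg: aluminium sled 90 mm long (x), 50 wide (y), 14 thick; underside of the front 25 mm (+x, nose) rises 10 mm. In its middle a 22 mm wide stem up to 30 mm, then a black square frame 14 thick (x), 46 wide (y), from 30 to 76 mm height, with white disc and a mark on its top edge; white dot on the sled's tail half. Origin: centre of the underside below the frame; z up.
- carrier_white_nose (a point): Point at the front end of the white carrier's sled, on its centre line, level with the underside (45 mm ahead of its origin). The sled is slippery: friction about 0.25 on the track.
- carrier_white_tail (a point): Point at the rear end of the white carrier's sled, on its centre line, level with the underside (45 mm behind its origin).
- carrier_amber: A carrier of the same shape with orange disc and marks; not to be moved.
- dock: Fixed loading dock with the spectrometer. +x is the loading direction, z up, origin on the table below the flap's hinge. Aluminium track floor 20 mm above the table, from x = -170 to +190 mm, 55 mm wide between its side walls. The instrument's entrance tube begins at x = 203 mm (top 87 mm above the table), its black housing with cream lid at x = 245 mm (175 mm high).
- flap (a joint): Angle of the red flap, rad: 0 shut (upright across the track), about 1.5 flat in a recess of the track floor, its top towards the instrument. A sled sliding in pushes it down and rides over it; it springs up once the sled's tail is 30 mm past the hinge. Pushing a carrier through takes some 3 to 10 N.
- flap_hinge (a point): Middle of the flap's hinge line, 14 mm above the table. The flap is 32 mm wide, 3 thick and, shut, reaches 30 mm above this point.
- stop: The end stop: a fixed dark block (origin: middle of its underside, on the track floor 182 mm behind the flap's hinge; x = loading direction). It carries a brass slide with a yellow buffer, 30 mm wide, 14 high, that meets the carrier's nose. The slide is set anew each time: the buffer's face stands 126 to 150 mm behind the hinge, not measured, to be felt. The buffer yields 0.2 mm per newton.
- track_open (a point): Middle of the open loading part of the track, on its floor (20 mm above the table), 110 mm before the flap. The open part reaches 60 mm to either side of it along the track; its side walls have flared tops up to 38 mm above the table. Axes as the dock's.
- track_lips (a point): Where the lipped part of the track begins, 50 mm before the flap, point at the lips' top (42 mm above the table); it ends 180 mm behind the flap. Lips on both side walls, 36 to 42 mm above the table, leave a 36 mm slot: a sled cannot be put in or out from above there, only slid in from the open part, with 2.5 mm play to each side and 2 mm in height.
Things that resemble listed ones, but are neither listed nor needed, are in the scene too. What is shaped like the carrier_white but green or purple is not meant.

How it is judged:
On the way, in this order (a step that is already met when the one before it is completed fails the run):
1. the white carrier stands flat on the open part of the track, nose towards the instrument and still before the flap (x of carrier_white_nose in the frame of dock between -0.095 and 0 m and x of carrier_white_tail in the frame of dock between -0.18 and -0.04 m and y of carrier_white_nose in the frame of dock between -0.006 and 0.006 m and y of carrier_white_tail in the frame of dock between -0.006 and 0.006 m and height (world z) of carrier_white between 0.016 and 0.024 m), for 0.2 s.
2. the carrier has pushed the flap down and stands over it (value of joint flap above 1 rad and x of carrier_white_nose in the frame of dock above 0.03 m), for 0.1 s.
3. the carrier is pressed against the stop with 4 N or more for 0.4 s (contact force between carrier_white and stop above 4 N), for 0.4 s.
At the end, for the whole second after the job is handed in: The white carrier lies flat in the track behind the flap, nose first, at rest and still resting against the stop's buffer (over 0.1 N); the flap is shut (within 0.1 rad); the amber carrier is within 20 mm of where it was (contact force between carrier_white and stop above 0.1 N and x of carrier_white_tail in the frame of dock above 0.03 m and y of carrier_white_nose in the frame of dock between -0.006 and 0.006 m and height (world z) of carrier_white below 0.024 m and angle between carrier_white's own z axis and vertical below 0.06 rad and value of joint flap below 0.1 rad and linear speed of carrier_white below 0.01 m/s and distance of carrier_amber from where it was at the start of the episode below 0.02 m); the robot touches nothing.
It fails at once if 18 N or more between the white carrier and the stop (contact force between carrier_white and stop above 18 N).
It fails at once if the amber carrier is moved more than 20 mm or tipped (distance of carrier_amber from where it was at the start of the episode above 0.02 m or angle between carrier_amber's own z axis and vertical above 0.3 rad).
It also fails if it takes over 70 s, if anything falls off the work surface, if the arm or the gripper's body presses on something with over 40 N, if the wrist force passes 120 N, or if a joint passes its speed limit or range.

## Robot

A 7-joint arm with a two-finger parallel gripper is mounted at the origin on the work surface. World frame = base frame: x ahead of the robot, y to its left, z up, the work surface at z = 0. Lengths are in m, angles in rad, forces in N, time in s.
With the tool pointing down it reaches from about 0.425 to 0.875 m from the base axis. Payload 4.7 kg.
Tool frame: the origin (TCP) lies at the very end of the fingers, on their centre line; the grasp point (between the pads) lies 19 mm behind it; z points along the fingers, y is the line along which they close (so a half turn about z gives the same grasp; the last joint's range is limited). The gripper opens to 87 mm and grips with 3 to 60 N. Pads are 19 mm wide; open, the fingers measure 117 mm over their backs; the gripper's body (75 mm by 190 mm) begins 51 mm behind the grasp point.
Start: joints at [-1.219, 0.321, -0.07, 1.45, 0.023, 1.371, -0.057], TCP at [0.215, 0.613, 0.223] pointing down, gripper open.
Joint ranges: [-2.86, 2.86], [-0.3, 2.09], [-1.38, 1.24], [0.06, 2.45], [-1.56, 4.7], [0.09, 2.05], [-2.69, 2.69]. Speed limits (rad/s): [2.57, 2.57, 3.14, 3.14, 3.14, 3.14, 3.14].

## Interface

Orientations are given as a rotation vector (axis times angle).
In Python, from bench import ctrl, imaging, ticket gives the robot as it stands.
- The arm moves only by the tool jog_arm, never from a script. Its argument "rows" is text: rows parted by semicolons, each of 7 numbers parted by spaces: the shift along the tool's x, y, z in cm, then the turn, a rotation vector about the tool's x, y, z in rad, then the closure, from -1 (fully open) to 1 (shut), so that 0 is half open. A call has 1 to 5 rows; each row shifts and turns the commanded pose from where the row before left it, along the tool's axes as they then stand; what a row does not reach is not made up. A row lasts 1/8 s, in which the tool goes at most 62.5 mm and 10.7 degrees, less where a joint would pass 70% of its speed; a pose out of reach is approached as far as the arm can. A call with a gripper value outside its range is refused whole. The fingers move at their own pace and stop on an object; "force" is the grip in N (left out, the last holds). Time passes only in rows, so rows that do not move let the fingers close. It gives the time, the measured TCP pose, the force, the opening and the grip force at its end, in the units of the state.
- ctrl.get_state(): the state, without advancing time (a new reading comes with each control period).
- imaging.get_image(name): name is "scene" or "top" or "wrist"; returns a dict with "img" (400x640x3 uint8, blue, green, red), "vertical_fov" (degrees; the focal length in pixels is half the picture's height over the tangent of half this angle, whatever the lens; pixels are square), "cx", "cy" (the principal point, pixels), "origin" and "orientation" of the camera in the world. Camera axes: x right, y down, z forward; pixel columns grow to the right and rows downward; lengths in m; the calibration is good to about 2 mm. A picture is of the moment at which its call begins. There is no depth.
- ticket.close_job(): hands the job in; it is judged then, once.
The state is a dict: "time": time; "joint_positions": joint angles; "qd": joint speeds; "joint_torque": joint torques, N m; "position": TCP position; "tool_rot": TCP orientation; "ft_force": force on the tool from outside, world axes, zero at the start; "torque": the same for the moment, N m; "grip_width": opening from 0.0 (shut) to 1.0 (fully open); "grip_force": force on a finger pad.
Only numpy, scipy, OpenCV 4.12 (cv2) and the standard library are available. Lean on these libraries where they do the work, as an engineer would, in place of code of your own. Each camera call takes 0.05 s, during which the arm holds its last target. There are 200 camera calls.

## Working session

There is one attempt and no reset: what is moved stays moved. The work goes in short steps, Python scripts to look and compute and a tool call to move; the robot and the scene stay as the last step left them, time stands still between calls to the robot, and variables do not carry over. Pictures are saved under pics/ and viewed, at most 10 in all, crops included, and the job is handed in when it is done.

Besides the shell and the picture viewer there is one more tool, called after "Call:" as a command line: name --argument value ..., lists and objects as JSON in quotes. jog_arm: Moves the arm, as the interface text tells. Its arguments: {"type":"object","properties":{"rows":{"type":"string"},"force":{"type":"number"}},"required":["rows"]}

```bash
mkdir -p pics; cat > h.py <<'E'
import numpy as np, cv2
from scipy.spatial.transform import Rotation as R
from bench import ctrl, imaging, ticket
def grab(name,fn):
    d=imaging.get_image(name); cv2.imwrite('pics/'+fn+'.png',d['img'])
    np.savez('pics/'+fn+'.npz',**{k:v for k,v in d.items() if k!='img'}); return d
def cam(fn):
    d=np.load('pics/'+fn+'.npz'); o=np.array(d['orientation'],float)
    if o.shape==(3,3): M=o
    elif o.size==3: M=R.from_rotvec(o).as_matrix()
    else: M=R.from_quat(o).as_matrix()
    f=200/np.tan(np.radians(float(d['vertical_fov']))/2)
    return np.array(d['origin']),M,f,float(d['cx']),float(d['cy'])
def ray(fn,p):
    o,M,f,cx,cy=cam(fn); v=M@np.array([(p[0]-cx)/f,(p[1]-cy)/f,1]); return o,v/np.linalg.norm(v)
def at(fn,p,z):
    o,v=ray(fn,p); return o+v*(z-o[2])/v[2]
def tri(*obs):
    A=np.zeros((3,3));b=np.zeros(3)
    for fn,p in obs:
        o,v=ray(fn,p);P=np.eye(3)-np.outer(v,v);A+=P;b+=P@o
    return np.linalg.solve(A,b)
def proj(fn,X):
    o,M,f,cx,cy=cam(fn); c=M.T@(np.array(X)-o); return [cx+f*c[0]/c[2],cy+f*c[1]/c[2]]
E
python3 - <<'E'
from h import *
for n in ['scene','top','wrist']:
    d=grab(n,n+'0'); print(n,d['vertical_fov'],d['cx'],d['cy'],d['origin'],d['orientation'])
s=ctrl.get_state(); print({k:np.round(v,3) for k,v in s.items()})
a=cv2.imread('pics/top0.png');b=cv2.imread('pics/scene0.png')
E
```

```text
scene 44.571602134344985 325.2959359385583 208.76064855540093 [ 1.22458222 -0.41153861  0.74584984] [-1.99711616 -1.18183594  0.59229528]
top 50.89370694039099 322.6280527526808 193.78280455665856 [ 0.41011871 -0.03422671  1.00499826] [-2.19201005  2.17694319 -0.08975138]
wrist 60.07142445163805 320.742517473541 199.70124974439938 [0.15330928 0.63450612 0.38361067] [2.39401022 1.69797534 0.2059401 ]
{'time': np.float64(0.15), 'joint_positions': array([-1.219,  0.322, -0.07 ,  1.451,  0.023,  1.371, -0.057]), 'qd': array([ 0.   , -0.002, -0.001, -0.002,  0.001, -0.002,  0.002]), 'joint_torque': array([ 0.0000e+00, -4.9179e+01, -4.0400e-01, -3.1288e+01, -6.4000e-02,
        4.0000e-02,  0.0000e+00]), 'position': array([0.215, 0.613, 0.222]), 'tool_rot': array([-5.280e-01, -3.097e+00,  2.000e-03]), 'ft_force': array([0.684, 0.06 , 0.574]), 'torque': array([ 0.028,  0.063, -0.003]), 'grip_force': np.float64(0.0), 'grip_width': np.float64(0.999)}
```

View pics/top0.png

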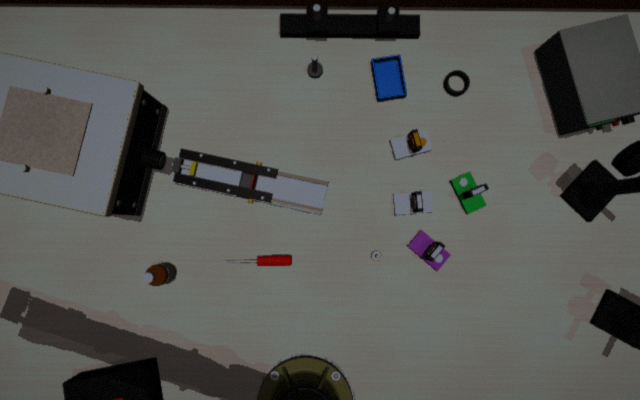

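View pics/scene0.png

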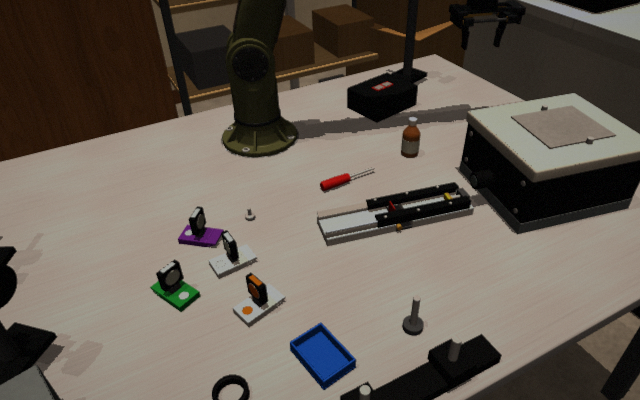

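Top view: the white-disc carrier is at (412,203). It could be confused with amber at (411,144), green at (469,192) and purple at (429,250). The flap is at (250,182), the buffer at (193,170), and the dock loads towards image left. Next I take a close crop from both views.

```bash
python3 - <<'E'
from h import *
a=cv2.imread('pics/top0.png');b=cv2.imread('pics/scene0.png')
g=lambda im:np.clip(255*(im/255.)**0.6,0,255).astype(np.uint8)
r=lambda im,x,y,w,h,s:cv2.resize(g(im[y:y+h,x:x+w]),None,fx=s,fy=s,interpolation=cv2.INTER_CUBIC)
A=np.hstack([r(a,380,120,80,60+50,5),r(b,200,220,80,110,5)])
cv2.imwrite('pics/c1.png',A)
B=np.vstack([r(a,160,140,180,75,4),r(b,310,175,180,75,4)])
cv2.imwrite('pics/c2.png',B)
E
```

```text
(no output)
```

View pics/c1.png

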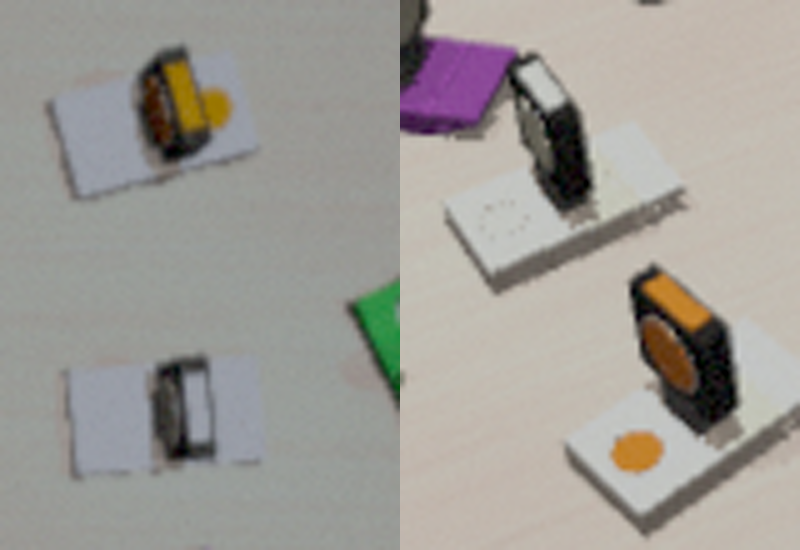

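View pics/c2.png

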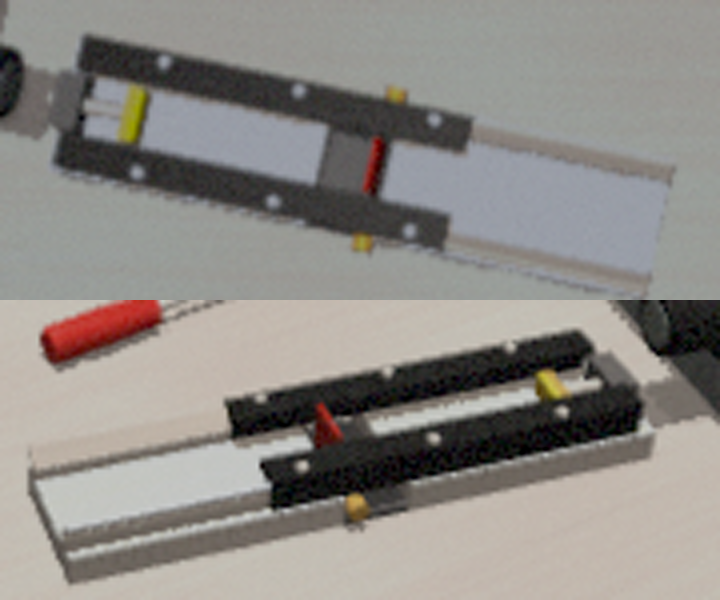

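```bash
python3 - <<'E'
from h import *
np.set_printoptions(precision=4,suppress=True)
T=lambda x,y:(x/5+380,y/5+120); S=lambda x,y:((x-400)/5+200,y/5+220)
D=lambda x,y:(x/4+160,y/4+140); E=lambda x,y:(x/4+310,(y-300)/4+175)
print('white mark',tri(('top0',T(200,402)),('scene0',S(543,85))))
print('amber mark',tri(('top0',T(187,93)),('scene0',S(677,305))))
C=[at('top0',T(*p),.014) for p in [(68,370),(75,475),(263,460),(255,355)]]
print(np.array(C),'ctr',np.mean(C,0)); d=(C[0]+C[1]-C[2]-C[3])/2;print('len,yaw',np.linalg.norm(d),np.arctan2(d[1],d[0]))
L=[at('top0',D(*p),.042) for p in [(85,35),(55,165),(472,118),(447,250)]]
print(np.array(L)); d=(L[0]+L[1]-L[2]-L[3])/2;print('len,yaw',np.linalg.norm(d),np.arctan2(d[1],d[0]),(L[2]+L[3])/2)
for n,a,b in [('knobfar',(397,93),None),('farlipfront',(472,118),(265,462)),('nearlipfront',(447,250),(230,402)),('flaptop',(377,165),(320,408)),('openfar',(672,170),(70,555)),('opennear',(648,290),(32,450))]:
    if b: print(n,tri(('top0',D(*a)),('scene0',E(*b))))
O=[at('top0',D(*p),.038) for p in [(672,172),(648,288)]];print(np.array(O))
E
```

```text
white mark [ 0.4694 -0.2518  0.0781]
amber mark [ 0.6083 -0.2483  0.076 ]
[[ 0.4874 -0.2069  0.014 ]
 [ 0.4377 -0.2099  0.014 ]
 [ 0.4454 -0.2988  0.014 ]
 [ 0.4951 -0.2957  0.014 ]] ctr [ 0.4664 -0.2528  0.014 ]
len,yaw 0.08913730518782001 1.6575156730180614
[[0.5867 0.2889 0.042 ]
 [0.511  0.3036 0.042 ]
 [0.54   0.0645 0.042 ]
 [0.4637 0.0777 0.042 ]]
len,yaw 0.23001208189360275 1.364933400389111 [0.5018 0.0711 0.042 ]
farlipfront [0.5388 0.0642 0.0549]
nearlipfront [0.4662 0.0826 0.04  ]
flaptop [0.5119 0.1184 0.0532]
openfar [ 0.5147 -0.0485  0.0171]
opennear [ 0.4433 -0.0345  0.0355]
[[ 0.5099 -0.0511  0.038 ]
 [ 0.4428 -0.0377  0.038 ]]
```

The white carrier's origin is about (0.468, -0.2525), yaw 1.66, with its nose to +y. The dock yaw is 1.365 and the hinge is about (0.512, 0.120). I'll go above the carrier first.

```bash
cat > plan.py <<'E'
import sys; from h import *
# args: x y z yaw n  (tool pointing down, tool x at yaw); prints rows from the measured pose
def plan(x,y,z,yaw,n,start=None):
    s=ctrl.get_state(); p0=np.array(s['position']); r0=R.from_rotvec(s['tool_rot'])
    r1=R.from_matrix(np.array([[np.cos(yaw),np.sin(yaw),0],[np.sin(yaw),-np.cos(yaw),0],[0,0,-1]]))
    if start is not None: p0,r0=start
    dv=(r0.inv()*r1).as_rotvec()/n; dp=(np.array([x,y,z])-p0)/n
    r=r0
    for i in range(n):
        sh=r.inv().apply(dp)*100
        print(np.round(sh,2),np.round(dv,3)); r=r*R.from_rotvec(dv)
    return np.array([x,y,z]),r1
if __name__=='__main__':
    a=list(map(float,sys.argv[1:])); st=None
    s=ctrl.get_state(); print(np.round(s['position'],4),np.round(s['tool_rot'],3),s['time'])
    for i in range(0,len(a),5): st=plan(*a[i:i+4],int(a[i+4]),start=st); print('-')
E
python3 plan.py .47 .25 .27 1.6575 8 .475 -.2525 .20 1.6575 10
```

```text
[0.2153 0.6129 0.2217] [-5.280e-01 -3.097e+00  2.000e-03] 0.15
[-4.51 -3.23 -0.6 ] [-0.     0.     0.143]
[-4.92 -2.55 -0.6 ] [-0.     0.     0.143]
[-5.23 -1.82 -0.6 ] [-0.     0.     0.143]
[-5.44 -1.05 -0.6 ] [-0.     0.     0.143]
[-5.54 -0.27 -0.6 ] [-0.     0.     0.143]
[-5.52  0.53 -0.6 ] [-0.     0.     0.143]
[-5.38  1.31 -0.6 ] [-0.     0.     0.143]
[-5.14  2.07 -0.6 ] [-0.     0.     0.143]
-
[-5.01 -0.39  0.7 ] [0. 0. 0.]
[-5.01 -0.39  0.7 ] [0. 0. 0.]
[-5.01 -0.39  0.7 ] [0. 0. 0.]
[-5.01 -0.39  0.7 ] [0. 0. 0.]
[-5.01 -0.39  0.7 ] [0. 0. 0.]
[-5.01 -0.39  0.7 ] [0. 0. 0.]
[-5.01 -0.39  0.7 ] [0. 0. 0.]
[-5.01 -0.39  0.7 ] [0. 0. 0.]
[-5.01 -0.39  0.7 ] [0. 0. 0.]
[-5.01 -0.39  0.7 ] [0. 0. 0.]
-
```

Call:
jog_arm --rows "-4.5 -3.2 -0.6 0 0 0.143 -1; -4.9 -2.6 -0.6 0 0 0.143 -1; -5.2 -1.8 -0.6 0 0 0.143 -1; -5.4 -1.1 -0.6 0 0 0.143 -1; -5.5 -0.3 -0.6 0 0 0.143 -1"

```text
time: 0.78
position: [0.3738, 0.3851, 0.2526]
tool_rot: [-1.585, -2.713, 0.0]
ft_force: [1.6, 0.3, -0.8]
grip_width: 0.999
grip_force: 0.0
```

Call:
jog_arm --rows "-5.5 0.5 -0.6 0 0 0.143 -1; -5.4 1.3 -0.6 0 0 0.143 -1; -5.1 2.1 -0.6 0 0 0.143 -1; -5 -0.4 0.7 0 0 0 -1; -5 -0.4 0.7 0 0 0 -1"

```text
time: 1.4
position: [0.4697, 0.149, 0.2562]
tool_rot: [2.121, 2.317, -0.0]
ft_force: [0.7, 0.3, 0.1]
grip_width: 0.998
grip_force: 0.0
```

Call:
jog_arm --rows "-5 -0.4 0.7 0 0 0 -1; -5 -0.4 0.7 0 0 0 -1; -5 -0.4 0.7 0 0 0 -1; -5 -0.4 0.7 0 0 0 -1; -5 -0.4 0.7 0 0 0 -1"

```text
time: 2.02
position: [0.4716, -0.1014, 0.2213]
tool_rot: [-2.12, -2.318, -0.001]
ft_force: [0.4, 0.9, 0.3]
grip_width: 1.003
grip_force: 0.0
```

Call:
jog_arm --rows "-5 -0.4 0.7 0 0 0 -1; -5 -0.4 0.7 0 0 0 -1; -5 -0.4 0.7 0 0 0 -1; 0 0 0 0 0 0 -1; 0 0 0 0 0 0 -1"

```text
time: 2.65
position: [0.4732, -0.2497, 0.2002]
tool_rot: [-2.12, -2.317, -0.0]
ft_force: [-0.8, 0.4, 1.4]
grip_width: 0.999
grip_force: 0.0
```

```bash
python3 - <<'E'
from h import *
d=grab('wrist','w1'); print(d['origin']); s=ctrl.get_state(); print(np.round(s['position'],4),np.round(s['tool_rot'],4),s['time'],np.round(s['joint_positions'],2))
print('TCP proj',proj('w1',[.468,-.2525,.076]),proj('w1',[.468,-.2525,.0]))
E
```

```text
[ 0.4671625  -0.18486707  0.36232848]
[ 0.4736 -0.2489  0.2003] [-2.1179e+00 -2.3192e+00 -9.0000e-04] 2.7 [-0.36  0.1   0.85  1.79 -0.08  1.28  0.61]
TCP proj [np.float64(314.7515486059495), np.float64(195.86568017944626)] [np.float64(315.98382889741583), np.float64(179.48428373486314)]
```

View pics/w1.png

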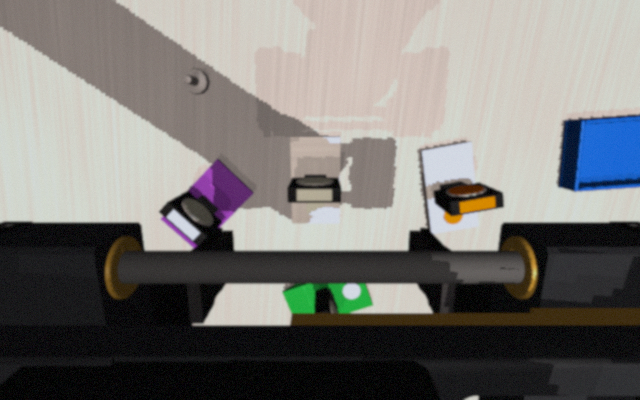

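The wrist view confirms the choice: the carrier with the white mark is at (315,195), predicted at (315,196). Purple is at left, amber at right, green behind. Descending now.

Call:
jog_arm --rows "-0.3 -0.6 3 0 0 0 -1; 0 0 5 0 0 0 -1; 0 0 5 0 0 0 -1; 0 0 3.1 0 0 0 -1; 0 0 0 0 0 0 -1"

```text
time: 3.32
position: [0.4662, -0.2513, 0.0376]
tool_rot: [-2.114, -2.317, 0.003]
ft_force: [0.3, -0.7, 0.5]
grip_width: 0.997
grip_force: 0.0
```

Call:
jog_arm --rows "0 0 0 0 0 0 -0.2; 0 0 0 0 0 0 0.5; 0 0 0 0 0 0 1; 0 0 0 0 0 0 1; 0 0 0 0 0 0 1" --force 35

```text
time: 3.95
position: [0.4677, -0.2539, 0.0398]
tool_rot: [2.12, 2.318, 0.001]
ft_force: [-0.2, -0.6, 0.5]
grip_width: 0.527
grip_force: 35.0
```

Call:
jog_arm --rows "0 0 -2 0 0 0 1; 0 0 -4 0 0 0 1; 0 0 -4 0 0 0 1; 0 0 0 0 0 0 1; 0 0 0 0 0 0 1"

```text
time: 4.58
position: [0.4668, -0.2533, 0.139]
tool_rot: [-2.119, -2.317, -0.0]
ft_force: [-1.3, 0.9, -5.0]
grip_width: 0.525
grip_force: 35.0
```

```bash
python3 plan.py .4896 .0124 .11 1.365 8
```

```text
[ 0.4668 -0.2533  0.139 ] [-2.119 -2.317 -0.   ] 4.575
[3.28 0.58 0.37] [-0.    -0.     0.037]
[3.3  0.46 0.36] [-0.    -0.     0.037]
[3.32 0.34 0.36] [-0.    -0.     0.037]
[3.33 0.21 0.36] [-0.    -0.     0.037]
[3.33 0.09 0.36] [-0.    -0.     0.037]
[ 3.33 -0.03  0.36] [-0.    -0.     0.037]
[ 3.33 -0.15  0.36] [-0.    -0.     0.037]
[ 3.32 -0.28  0.36] [-0.    -0.     0.037]
-
```

Call:
jog_arm --rows "3.3 0.6 0.3 0 0 0.037 1; 3.3 0.5 0.3 0 0 0.037 1; 3.3 0.3 0.3 0 0 0.037 1; 3.3 0.2 0.4 0 0 0.037 1; 3.3 0.1 0.4 0 0 0.037 1"

```text
time: 5.2
position: [0.4805, -0.0872, 0.1207]
tool_rot: [-2.325, -2.109, 0.004]
ft_force: [-0.1, -0.1, -4.5]
grip_width: 0.524
grip_force: 35.0
```

Call:
jog_arm --rows "3.3 0 0.4 0 0 0.037 1; 3.3 -0.2 0.4 0 0 0.037 1; 3.3 -0.3 0.4 0 0 0.037 1; 0 0 0 0 0 0 1; 0 0 0 0 0 0 1"

```text
time: 5.82
position: [0.4891, 0.0097, 0.1093]
tool_rot: [-2.439, -1.98, 0.005]
ft_force: [-1.1, -1.4, -4.0]
grip_width: 0.521
grip_force: 35.0
```

```bash
python3 - <<'E'
from h import *
d=grab('wrist','w2'); grab('top','t2');s=ctrl.get_state(); print(np.round(s['position'],4),np.round(s['tool_rot'],4),s['time'],np.round(s['joint_positions'],2))
g=lambda im:np.clip(255*(im/255.)**0.6,0,255).astype(np.uint8)
a=d['img'][0:240,160:480]; b=cv2.imread('pics/t2.png')[140:215,160:360]
cv2.imwrite('pics/c3.png',np.vstack([cv2.resize(g(a),(540,405)),np.pad(cv2.resize(g(b),(520,195)),((0,0),(0,20),(0,0)))]))
w=cv2.resize(g(a),(800,600)); cv2.imwrite('pics/c3.png',w)
E
```

```text
[0.4897 0.0092 0.1099] [-2.4405e+00 -1.9779e+00  2.4000e-03] 5.925 [-0.71  0.07  0.66  2.   -0.05  1.09 -0.23]
```

View pics/c3.png

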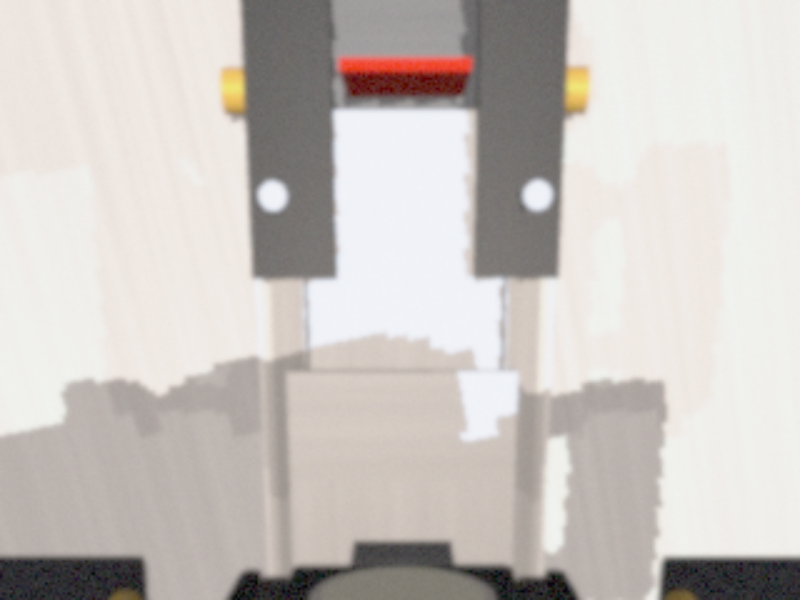

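```bash
python3 - <<'E'
from h import *
np.set_printoptions(precision=4,suppress=True)
W=lambda x,y:(x/2.5+160,y/2.5)
A=lambda p,z:at('w2',W(*p),z)
f=lambda n,p,q,z:print(n,(A(p,z)+A(q,z))/2,'width',np.linalg.norm(A(p,z)-A(q,z)),'normal yaw',np.arctan2(*((A(p,z)-A(q,z))[[1,0]]))-np.pi/2)
f('nose',(286,372),(519,371),.084)
f('slot',(336,277),(473,277),.042)
f('lipouter',(253,277),(558,276),.042)
f('flap',(338,58),(473,58),.044)
f('screws',(272,196),(538,195),.042)
f('floor',(308,340),(503,340),.02)
f('knobs',(233,92),(577,90),.014)
s=ctrl.get_state(); r=R.from_rotvec(s['tool_rot']).as_matrix(); print(s['position'],'toolx yaw',np.arctan2(r[1,0],r[0,0]),r[:,2])
E
```

```text
nose [0.4985 0.0557 0.084 ] width 0.05014010983226966 normal yaw 1.3689731866979487
slot [0.5031 0.0752 0.042 ] width 0.035167830067874536 normal yaw 1.3644691084331706
lipouter [0.5033 0.0752 0.042 ] width 0.07828246158040683 normal yaw 1.3676430287445025
flap [0.5137 0.125  0.044 ] width 0.03242137592294214 normal yaw 1.3639626862855678
screws [0.5072 0.0945 0.042 ] width 0.06680180896325191 normal yaw 1.367835978139682
floor [0.4998 0.0581 0.02  ] width 0.05581692987935392 normal yaw 1.3646261563397024
knobs [0.5133 0.1237 0.014 ] width 0.09432274262170708 normal yaw 1.36939534062188
[0.4897 0.0092 0.1099] toolx yaw 1.3621468122114866 [-0.0013 -0.0008 -1.    ]
```

Call:
jog_arm --rows "0 0.06 2.5 0 0 -0.003 1; 0 0 1.5 0 0 0 1; 0 0 0.6 0 0 0 1; 0 0 0.2 0 0 0 1; 0 0 0 0 0 0 1"

```text
time: 6.55
position: [0.4913, 0.0103, 0.063]
tool_rot: [2.436, 1.983, 0.001]
ft_force: [-0.4, 1.4, -4.0]
grip_width: 0.524
grip_force: 35.0
```

Call:
jog_arm --rows "0 0 0.1 0 0 0 1; 0 0 0.1 0 0 0 1; 0 0 0 0 0 0 1; 0 0 0 0 0 0 1"

```text
time: 7.05
position: [0.4909, 0.0104, 0.0606]
tool_rot: [2.436, 1.984, 0.0]
ft_force: [0.0, -0.8, -4.2]
grip_width: 0.523
grip_force: 35.0
```

```bash
python3 - <<'E'
from h import *
for i in range(5):
    s=ctrl.get_state(); print(np.round(s['position'],4),np.round(s['ft_force'],1),s['time']); 
    if i==0: d=grab('wrist','w3')
g=lambda im:np.clip(255*(im/255.)**0.6,0,255).astype(np.uint8)
cv2.imwrite('pics/c4.png',cv2.resize(g(d['img'][0:240,160:480]),(800,600)))
E
```

```text
[0.4909 0.0104 0.0606] [ 0.  -0.8 -4.2] 7.05
[0.4909 0.0104 0.0606] [-0.1  0.1 -3.9] 7.1
[0.4909 0.0104 0.0606] [-0.1  0.1 -3.9] 7.1
[0.4909 0.0104 0.0606] [-0.1  0.1 -3.9] 7.1
[0.4909 0.0104 0.0606] [-0.1  0.1 -3.9] 7.1
```

View pics/c4.png

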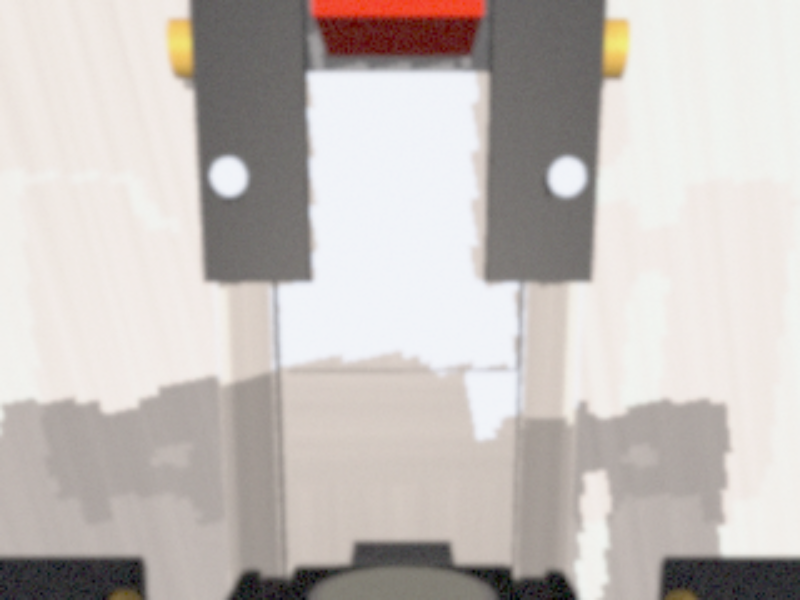

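Picture: the sled lies centred in the open track (sides at 285 and 518, lip centre at 399), with its nose edge at row 371 about 20 mm before the lips. Now I slide it in.

Call:
jog_arm --rows "0 -0.02 0.05 0 0 0 1; 0.5 0 0 0 0 0 1; 1 0 0 0 0 0 1; 1 0 0 0 0 0 1; 1 0 0 0 0 0 1" --force 45

```text
time: 7.72
position: [0.4979, 0.0458, 0.0601]
tool_rot: [-2.435, -1.985, -0.0]
ft_force: [0.6, -0.4, -3.4]
grip_width: 0.523
grip_force: 45.0
```

Call:
jog_arm --rows "1 0 0 0 0 0 1; 1 0 0 0 0 0 1; 1 0 0 0 0 0 1; 0 0 0 0 0 0 1"

```text
time: 8.22
position: [0.5039, 0.0749, 0.06]
tool_rot: [2.435, 1.985, -0.0]
ft_force: [-0.3, 0.1, -4.8]
grip_width: 0.523
grip_force: 45.0
```

Call:
jog_arm --rows "0.7 0 0 0 0 0 1; 0.8 0 0 0 0 0 1; 1 0 0 0 0 0 1; 1 0 0 0 0 0 1; 0 0 0 0 0 0 1"

```text
time: 8.85
position: [0.5116, 0.1102, 0.0606]
tool_rot: [-2.434, -1.985, -0.003]
ft_force: [0.1, -0.8, -0.5]
grip_width: 0.522
grip_force: 45.0
```

Call:
jog_arm --rows "1 0 0 0 0 0 1; 1 0 0 0 0 0 1; 1 0 0 0 0 0 1; 1 0 0 0 0 0 1; 0 0 0 0 0 0 1"

```text
time: 9.48
position: [0.5193, 0.1499, 0.0602]
tool_rot: [-2.433, -1.986, -0.003]
ft_force: [0.6, 1.2, 0.1]
grip_width: 0.524
grip_force: 45.0
```

Call:
jog_arm --rows "1 0 0 0 0 0 1; 1 0 0 0 0 0 1; 1 0 0 0 0 0 1; 1 0 0 0 0 0 1; 0 0 0 0 0 0 1"

```text
time: 10.1
position: [0.5274, 0.1887, 0.0602]
tool_rot: [-2.434, -1.985, -0.002]
ft_force: [0.5, 1.2, 0.4]
grip_width: 0.526
grip_force: 45.0
```

```bash
python3 - <<'E'
from h import *
# top-view estimate of buffer face in dock x (buffer top about 0.02+0.0xx)
D=lambda x,y:(x/4+160,y/4+140)
u=np.array([np.cos(1.366),np.sin(1.366)])
for z in (.034,.038):
    p=(at('top0',D(148,90),z)+at('top0',D(138,143),z))/2
    print(z,'buffer x',(p[:2]-np.array([.5018,.0711]))@u-.05)
s=ctrl.get_state(); print('nose est',-.07+(np.array(s['position'])[:2]-[.4909,.0104])@u, np.round(s['ft_force'],1))
d=grab('wrist','w4')
g=lambda im:np.clip(255*(im/255.)**0.6,0,255).astype(np.uint8)
cv2.imwrite('pics/c5.png',cv2.resize(g(d['img'][0:240,160:480]),(800,600)))
E
```

```text
0.034 buffer x 0.1392772350102513
0.038 buffer x 0.13799588198524637
nose est 0.11196806503806536 [0.5 1.2 0.4]
```

View pics/c5.png

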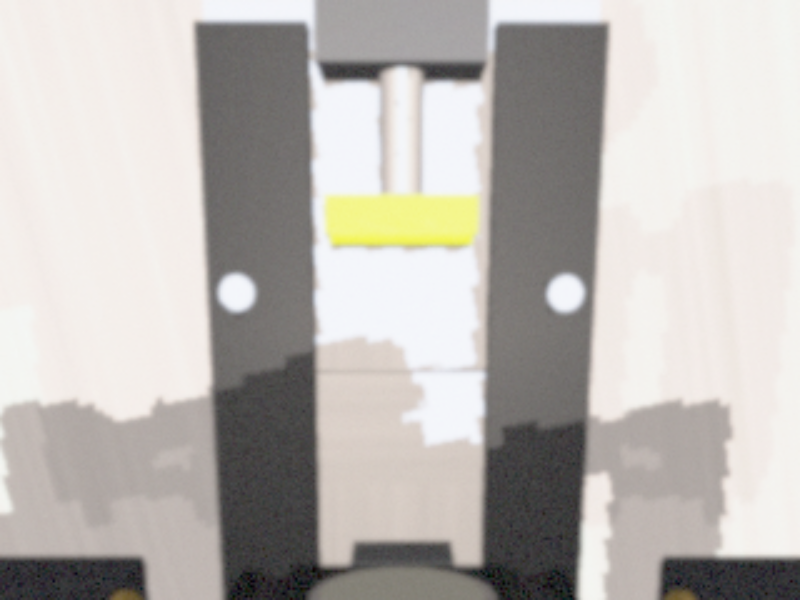

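The yellow buffer's face is at rows 235-245 and the nose at row 371, so the gap is about 27 mm; the top view gives the same. I'll advance 22 mm and then feel for contact.

Call:
jog_arm --rows "0.8 0 0 0 0 0 1; 0.8 0 0 0 0 0 1; 0.6 0 0 0 0 0 1; 0 0 0 0 0 0 1; 0 0 0 0 0 0 1"

```text
time: 10.78
position: [0.5314, 0.2083, 0.0598]
tool_rot: [-2.436, -1.984, 0.0]
ft_force: [0.0, -0.8, -4.0]
grip_width: 0.526
grip_force: 45.0
```

Call:
jog_arm --rows "0.1 0 0 0 0 0 1; 0.1 0 0 0 0 0 1; 0 0 0 0 0 0 1"

```text
time: 11.15
position: [0.5318, 0.2102, 0.0599]
tool_rot: [-2.436, -1.984, 0.0]
ft_force: [0.5, -0.0, -4.5]
grip_width: 0.522
grip_force: 45.0
```

Call:
jog_arm --rows "0.1 0 0 0 0 0 1; 0.1 0 0 0 0 0 1; 0.1 0 0 0 0 0 1; 0 0 0 0 0 0 1"

```text
time: 11.65
position: [0.5326, 0.2133, 0.0601]
tool_rot: [2.436, 1.984, 0.0]
ft_force: [0.1, 0.6, -4.5]
grip_width: 0.525
grip_force: 45.0
```

Call:
jog_arm --rows "0.1 0 0 0 0 0 1; 0.1 0 0 0 0 0 1; 0 0 0 0 0 0 1"

```text
time: 12.02
position: [0.5329, 0.2147, 0.06]
tool_rot: [2.436, 1.983, -0.001]
ft_force: [0.0, -1.1, -3.7]
grip_width: 0.525
grip_force: 45.0
```

Call:
jog_arm --rows "0.1 0 0 0 0 0 1; 0 0 0 0 0 0 1; 0 0 0 0 0 0 1"

```text
time: 12.4
position: [0.5331, 0.2153, 0.0599]
tool_rot: [2.436, 1.983, -0.001]
ft_force: [-1.4, -2.7, -4.0]
grip_width: 0.522
grip_force: 45.0
```

Call:
jog_arm --rows "0.1 0 0 0 0 0 1; 0.05 0 0 0 0 0 1; 0 0 0 0 0 0 1; 0 0 0 0 0 0 1"

```text
time: 12.9
position: [0.5332, 0.216, 0.06]
tool_rot: [2.436, 1.982, -0.003]
ft_force: [-1.8, -5.0, -1.2]
grip_width: 0.526
grip_force: 45.0
```

Call:
jog_arm --rows "0.1 0 0 0 0 0 1; 0 0 0 0 0 0 1; 0 0 0 0 0 0 1; 0 0 0 0 0 0 1"

```text
time: 13.4
position: [0.5334, 0.2163, 0.06]
tool_rot: [2.436, 1.982, -0.004]
ft_force: [-2.2, -7.3, -1.5]
grip_width: 0.523
grip_force: 45.0
```

Call:
jog_arm --rows "0.1 0 0 0 0 0 1; 0 0 0 0 0 0 1; 0 0 0 0 0 0 1; 0 0 0 0 0 0 1; 0 0 0 0 0 0 1"

```text
time: 14.02
position: [0.5335, 0.2166, 0.06]
tool_rot: [2.436, 1.981, -0.006]
ft_force: [-2.0, -7.7, 0.5]
grip_width: 0.524
grip_force: 45.0
```

Call:
jog_arm --rows "-0.1 0 0 0 0 0 1; -0.1 0 0 0 0 0 1; 0 0 0 0 0 0 1"

```text
time: 14.4
position: [0.5333, 0.216, 0.06]
tool_rot: [2.436, 1.982, -0.003]
ft_force: [-1.2, -5.8, -2.2]
grip_width: 0.52
grip_force: 45.0
```

```bash
cat > fm.py <<'E'
from h import *
F=[];P=[]
for i in range(8):
    imaging.get_image('wrist'); s=ctrl.get_state(); F.append(s['ft_force']);P.append(s['position'])
print(np.mean(F,0),np.std(F,0),np.mean(P,0)); print('along',np.mean(F,0)[:2]@[.203,.979])
E
python3 fm.py
```

```text
[-1.48019858 -5.18542106 -2.4074671 ] [0.33153385 0.35255591 0.39650664] [0.53327861 0.21598067 0.05996949]
along -5.377007532481286
```

Call:
jog_arm --rows "-0.1 0 0 0 0 0 1; -0.1 0 0 0 0 0 1; 0 0 0 0 0 0 1"

```text
time: 15.18
position: [0.5331, 0.2155, 0.0599]
tool_rot: [2.436, 1.983, 0.0]
ft_force: [0.0, -3.8, -4.9]
grip_width: 0.522
grip_force: 45.0
```

```bash
python3 fm.py
```

```text
[-0.16304202 -3.8576186  -5.18860666] [0.6588093  0.4442607  0.34963664] [0.53310696 0.21549074 0.05998623]
along -3.809706136641908
```

Call:
jog_arm --rows "-0.1 0 0 0 0 0 1; 0 0 0 0 0 0 1; 0 0 0 0 0 0 1"

```text
time: 15.95
position: [0.5329, 0.2151, 0.0602]
tool_rot: [-2.435, -1.984, -0.001]
ft_force: [-0.8, -2.1, -4.8]
grip_width: 0.525
grip_force: 45.0
```

```bash
python3 fm.py
```

```text
[-0.57312691 -1.58153972 -4.28409695] [0.33477506 0.70578223 0.31817619] [0.53285214 0.21498039 0.06016061]
along -1.6646721486103662
```

Call:
jog_arm --rows "-0.02 0 0.05 0 0 0 1; 0 0 0.05 0 0 0 1; 0 0 0 0 0 0 1; 0 0 0 0 0 0 1"

```text
time: 16.85
position: [0.533, 0.2148, 0.0598]
tool_rot: [-2.435, -1.984, -0.001]
ft_force: [-4.0, -2.4, 5.1]
grip_width: 0.524
grip_force: 45.0
```

```bash
python3 fm.py
```

```text
[-3.82561822 -1.89874838  5.90157516] [0.28268159 0.4257058  0.28398702] [0.53299682 0.21476294 0.05977566]
along -2.635475162271822
```

Call:
jog_arm --rows "0 0 -0.05 0 0 0 1; 0 0 0 0 0 0 1; 0 0 0 0 0 0 1"

```text
time: 17.62
position: [0.533, 0.2147, 0.0598]
tool_rot: [-2.436, -1.984, -0.001]
ft_force: [-2.1, 0.2, 4.2]
grip_width: 0.522
grip_force: 45.0
```

```bash
python3 fm.py
```

```text
[-2.94072251 -0.26603013  4.57106644] [0.66766286 0.56484818 0.35249697] [0.53298444 0.21474117 0.0597868 ]
along -0.8574101689430043
```

Call:
jog_arm --rows "0.05 0 -0.03 0 0 0 1; 0 0 0 0 0 0 1; 0 0 0 0 0 0 1"

```text
time: 18.4
position: [0.533, 0.2147, 0.0598]
tool_rot: [2.436, 1.984, 0.0]
ft_force: [-2.5, -1.0, 3.3]
grip_width: 0.52
grip_force: 45.0
```

```bash
python3 fm.py
```

```text
[-2.53554393 -1.09044471  2.11998105] [0.36472847 0.35285958 0.42068944] [0.53298142 0.21473052 0.05978874]
along -1.582260789890628
```

Call:
jog_arm --rows "0 0 0 0 0 0 0.2; 0 0 0 0 0 0 -0.3; 0 0 0 0 0 0 -0.6; 0 0 0 0 0 0 -0.6" --force 10

```text
time: 19.3
position: [0.5332, 0.215, 0.0599]
tool_rot: [2.436, 1.984, 0.001]
ft_force: [0.7, -0.2, 0.1]
grip_width: 0.763
grip_force: 0.0
```

```bash
python3 fm.py; python3 - <<'E'
from h import *
d=grab('wrist','w5'); t=grab('top','t5')
g=lambda im:np.clip(255*(im/255.)**0.6,0,255).astype(np.uint8)
cv2.imwrite('pics/c6.png',cv2.resize(g(d['img'][40:190,220:420]),(800,600),interpolation=cv2.INTER_CUBIC))
E
```

```text
[-0.20094472 -0.29137764 -0.01155512] [0.76695984 0.45632669 0.50478963] [0.5330298  0.21491154 0.05988183]
along -0.32605048770073364
```

View pics/c6.png

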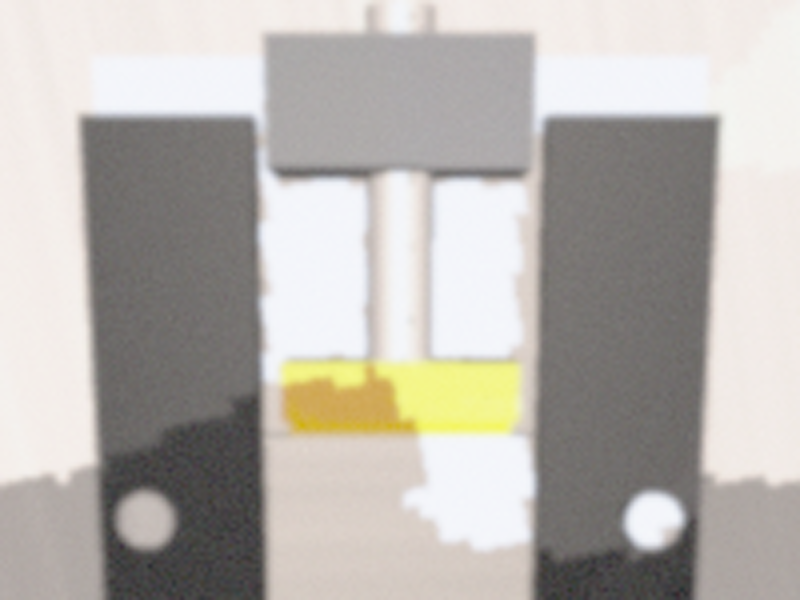

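Call:
jog_arm --rows "0 0 0 0 0 0 -0.9; 0 0 -2 0 0 0 -0.9; 0 0 -3 0 0 0 -0.9; -1.5 0 -1 0 0 0 0; -2 0 0 0 0 0 1"

```text
time: 20.42
position: [0.5261, 0.1795, 0.1209]
tool_rot: [2.436, 1.984, 0.003]
ft_force: [0.4, 0.1, -0.7]
grip_width: 0.808
grip_force: 0.0
```

Call:
jog_arm --rows "0 0 0 0 0 0 1; 0 0 0 0 0 0 1; 0 0 3 0 0 0 1; 0 0 3.4 0 0 0 1; 0 0 0 0 0 0 1"

```text
time: 21.05
position: [0.5232, 0.1802, 0.0529]
tool_rot: [-2.434, -1.984, 0.01]
ft_force: [-0.0, -0.1, 0.5]
grip_width: 0.238
grip_force: 0.0
```

```bash
python3 fm.py
```

```text
[0.42515936 0.15897361 0.21816702] [0.40972595 0.37647576 0.39551142] [0.5264374  0.1809994  0.05668748]
along 0.241942518274154
```

Call:
jog_arm --rows "0.5 0 0 0 0 0 1; 0.5 0 0 0 0 0 1; 0.3 0 0 0 0 0 1; 0 0 0 0 0 0 1; 0 0 0 0 0 0 1"

```text
time: 22.08
position: [0.5285, 0.1931, 0.0558]
tool_rot: [2.436, 1.984, -0.0]
ft_force: [0.5, -0.1, 0.4]
grip_width: 0.003
grip_force: 0.0
```

Call:
jog_arm --rows "0.1 0 0 0 0 0 1; 0.1 0 0 0 0 0 1; 0 0 0 0 0 0 1"

```text
time: 22.45
position: [0.5289, 0.1954, 0.0559]
tool_rot: [-2.436, -1.984, -0.0]
ft_force: [-0.2, 0.2, -0.6]
grip_width: 0.006
grip_force: 0.0
```

Call:
jog_arm --rows "0.1 0 0 0 0 0 1; 0.1 0 0 0 0 0 1; 0 0 0 0 0 0 1"

```text
time: 22.82
position: [0.5293, 0.1974, 0.0559]
tool_rot: [-2.436, -1.984, -0.0]
ft_force: [0.4, 0.2, -1.1]
grip_width: 0.005
grip_force: 0.0
```

```bash
python3 fm.py
```

```text
[-0.24621251 -0.22603654 -0.10737157] [0.50678377 0.24719712 0.30536115] [0.52931627 0.19722578 0.05588304]
along -0.2712709091381683
```

Call:
jog_arm --rows "0.1 0 0 0 0 0 1; 0.1 0 0 0 0 0 1; 0 0 0 0 0 0 1"

```text
time: 23.6
position: [0.5297, 0.1993, 0.0559]
tool_rot: [2.436, 1.984, 0.0]
ft_force: [0.3, 0.4, 0.3]
grip_width: 0.008
grip_force: 0.0
```

```bash
python3 fm.py
```

```text
[-0.18554478 -0.23772125 -0.12966256] [0.45857888 0.48294713 0.28510672] [0.52971924 0.19922521 0.05588335]
along -0.27039469866312776
```

Call:
jog_arm --rows "0.1 0 0 0 0 0 1; 0.1 0 0 0 0 0 1; 0 0 0 0 0 0 1"

```text
time: 24.38
position: [0.5299, 0.1999, 0.0559]
tool_rot: [2.436, 1.982, -0.003]
ft_force: [-2.1, -4.0, 3.7]
grip_width: 0.001
grip_force: 2.6
```

```bash
python3 fm.py
```

```text
[-1.84355472 -4.65294172  3.17058788] [0.72237328 0.3447386  0.54778125] [0.52994922 0.19988459 0.05586739]
along -4.929471549694094
```

Call:
jog_arm --rows "-0.05 0 0 0 0 0 1; -0.05 0 0 0 0 0 1; -0.05 0 0 0 0 0 1; -0.05 0 0 0 0 0 1; -0.05 0 0 0 0 0 1"

```text
time: 25.4
position: [0.5297, 0.1997, 0.0558]
tool_rot: [-2.435, -1.984, -0.002]
ft_force: [0.5, -0.6, 0.5]
grip_width: 0.005
grip_force: 0.3
```

Call:
jog_arm --rows "-0.05 0 0 0 0 0 1; -0.05 0 0 0 0 0 1; -0.1 0 0 0 0 0 1; -0.8 0 0 0 0 0 1; -1 0 0 0 0 0 1"

```text
time: 26.02
position: [0.5254, 0.1784, 0.0559]
tool_rot: [2.436, 1.984, -0.0]
ft_force: [0.5, -0.8, -1.4]
grip_width: 0.004
grip_force: 0.0
```

Call:
jog_arm --rows "0 0 -4 0 0 0 1; 0 0 -5 0 0 0 1; -4 0 -3 0 0 0 1; 0 0 0 0 0 0 1; 0 0 0 0 0 0 1"

```text
time: 26.65
position: [0.5171, 0.1397, 0.1757]
tool_rot: [-2.436, -1.982, -0.001]
ft_force: [-0.3, 1.1, -0.1]
grip_width: 0.008
grip_force: 0.0
```

```bash
python3 fm.py; python3 - <<'E'
from h import *
d=grab('wrist','w6'); t=grab('scene','s6')
g=lambda im:np.clip(255*(im/255.)**0.6,0,255).astype(np.uint8)
cv2.imwrite('pics/c7.png',np.vstack([cv2.resize(g(d['img'][0:200,160:480]),(560,350)),cv2.resize(g(t['img'][160:250,310:512]),(560,250))]))
E
```

```text
[ 0.00729611  0.12634635 -0.04602423] [0.48604424 0.31519443 0.26827099] [0.51692588 0.14037233 0.17499997]
along 0.12517418785924544
```

View pics/c7.png

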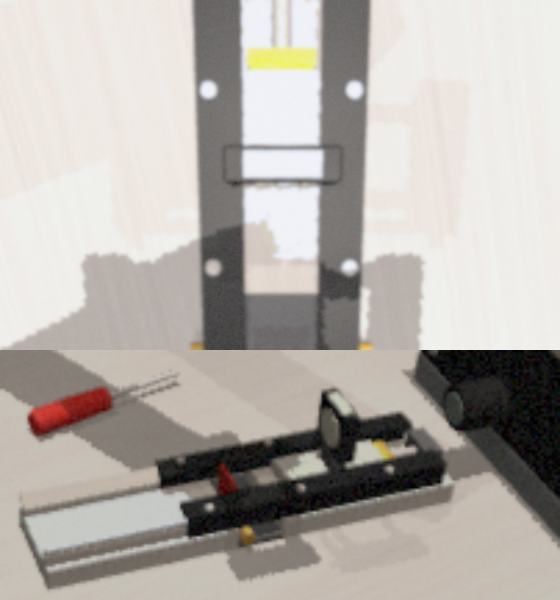

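The carrier sits against the buffer, which is at (282,58) in the wrist view. The flap stands shut behind it at (227,478), and the arm is clear. I'm handing the job in.

```bash
python3 -c "
from bench import ticket; print(ticket.close_job())"
```

```text
the job is handed in; nothing more can be done
None
```

The white carrier is loaded and the job is handed in (no verdict came back): I pressed it home at about 8 N by the wrist sensor (a little under the 10 N asked) for over half a second, then nudged it once more at about 5 N after letting go; the last pictures show it at the buffer with the flap shut and the arm clear, and I never touched the amber carrier.

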